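Unlock the specimen carriage with its cam and push it over the lens

ROBOT

A 6-joint arm with a two-finger parallel gripper is mounted at the origin on the work surface. World frame = base frame: x ahead of the robot, y to its left, z up, the work surface at z = 0. Lengths are in mm, angles in rad, forces in N, time in s.
With the tool pointing down it reaches from about 350 to 975 mm from the base axis. Payload 7.1 kg.
Tool frame: the origin (TCP) lies midway between the tips of the shut fingers; the grasp point (between the pads) lies pinch_z behind it (pinch_z is the distance from the TCP to the grasp point, in mm); z points along the fingers, y is the line along which they close (so a half turn about z gives the same grasp; the last joint's range is limited). The gripper opens to 88 mm and grips with 3 to 60 N. Pads are 20 mm wide; open, the fingers measure 115 mm over their backs; the gripper's body (75 mm by 178 mm) begins 61 mm behind the grasp point.
Start: joints at [1.176, 0.423, 1.63, -0, 1.089, -0.019], TCP at [229.353, 581.379, 222.675] pointing down, gripper open.
Joint ranges: [-3, 3], [-0.9, 2.11], [0.09, 2.58], [-1.31, 4.45], [0.11, 2.69], [-2.54, 2.54]. Speed limits (rad/s): [2.39, 2.39, 3.01, 3.14, 3.14, 3.14].

INTERFACE

Orientations are given as a rotation vector (axis times angle).
In Python, from workcell import get_obs, get_image, close_job, pinch_z gives the robot as it stands.
- The arm moves only by the tool jog_arm, never from a script. Its argument "commands" is a list of rows, each a list of 3 entries, a list of its own where there are three numbers: the gripper command: -1 is shut, 1 is fully open, values between are in proportion, then the shift along the tool's x, y, z as a fraction of full scale, then the turn, a rotation vector about the tool's x, y, z as a fraction of full scale. In form: [[gripper, [tx, ty, tz], [rx, ry, rz]], ...]. A call has 1 to 10 rows; each row shifts and turns the commanded pose from where the row before left it, along the tool's axes as they then stand; what a row does not reach is not made up. Full scale, the value 1, is 0.1 m for a shift and 45 degrees for a turn. A row lasts 1/10 s, in which the tool goes at most 50 mm and 8.59 degrees, less where a joint would pass 70% of its speed; a pose out of reach is approached as far as the arm can. A call with a number of a shift or a turn outside -1 to 1 is refused whole. A call with a gripper value outside its range is refused whole. The fingers move at their own pace and stop on an object; the grip force is fixed at half the most. Time passes only in rows, so rows that do not move let the fingers close. It gives the time, the measured TCP pose, the force, the opening and the grip force at its end, in the units of the state.
- get_obs(): the state, without advancing time (a new reading comes with each control period).
- get_image(name): name is "side" or "top"; returns a dict with "image" (400x640x3 uint8, blue, green, red), "z_map" (400x640 float32, mm along the optical axis (not along the pixel's ray), 0 where there is no reading), "intrinsics" (3x3 intrinsics, pixels), "eye" and "orientation" of the camera in the world. Camera axes: x right, y down, z forward; pixel columns grow to the right and rows downward; lengths in mm; the calibration is good to about 2 mm. A picture is of the moment at which its call begins.
- close_job(): hands the job in; it is judged then, once.
The state is a dict: "t": time; "qpos": joint angles; "qvel": joint speeds; "joint_torque": joint torques, N m; "ee_pos": TCP position; "orientation": TCP orientation; "ft_force": force on the tool from outside, world axes, zero at the start; "moment": the same for the moment, N m; "width": finger opening in mm; "grasp_force": force on a finger pad.
Only numpy, scipy, OpenCV 4.12 (cv2) and the standard library are available. Lean on these libraries where they do the work, as an engineer would, in place of code of your own. Each camera call takes 0.05 s, during which the arm holds its last target. There are 200 camera calls.

TASK

Bring the specimen over the lens of the low imaging unit by gentle pushes of the fingertips alone. First push the red crank knob round until the cam's low point (yellow mark) squarely faces the yellow follower nose of the carriage; only then push the blue plate so that the carriage slides forward, towards the cam, fully home. Nothing is to be squeezed or lifted: leave the dish untouched in its nest and the other things where they stand, and finish with the hand clear.

Things in the scene. Friction and masses are not known exactly. Their poses are not given: they have to be found in the camera images.
- imager: Fixed low imaging unit, a white and black deck 300 x 170 mm, top 30 mm above the table. Its origin is on the table, 5 mm from the deck's middle. Its +x is the carriage's forward direction (towards the cam), +y is left of that, z up. In this frame: lens window at x = -15 mm, y = 0; cam axis at x = +75 mm, y = 0; aluminium guide strips at y = +-42 mm, 36 mm high.
- cam (a joint): Turn of the cam, rad, growing anticlockwise seen from above, free from -0.6 to 2.8. 0 = low point squarely faces the carriage and the crank points along the unit's -y, square to the carriage's way; within 0.25 counts as low. Starts at 1.5 to 2.5, so turn it clockwise. Stiff (about 4 N at the knob), stays where left; no stop or click at 0. Off its low point it blocks a gentle push of the carriage.
- cam_axis (a point): Point on the cam's upright pivot axis, at the height of the crank knob's top, 88 mm above the table. The cam is an aluminium eccentric disc, radius 38 mm, its centre 20 mm off the axis, lying 34 to 46 mm above the table; its low point, marked yellow, is 18 mm from the axis.
- crank_knob (a point): Centre of the top of the red crank knob, an upright pin 18 mm in diameter, 65 mm from the cam's axis, reaching from 56 to 88 mm above the table. The dark crank bar under it, 14 mm wide, has its top at 56 mm. Seen from above, its direction from the axis is the unit's -y turned by cam.
- carriage (a joint): Travel of the carriage along the unit's +x, m: 0 = fully back (start), 0.060 = fully home against its stop, dish over the lens, follower nose 1.5 mm from the low cam. Friction about 2 N; stays where it is left. Dark plate 80 x 74 mm, top 40 mm above the table, with a yellow follower nose 18 mm wide at its front.
- push_plate (a point): On the carriage, middle of the rear face of its upright blue push plate, 86 mm above the table, which is the plate's top edge: 50 mm wide, 8 mm thick, reaching down to 34 mm above the table. Push it along the unit's +x from behind (from the unit's -x side).
- nest (a point): On the carriage, centre of the nest in which the dish stands, 48 mm ahead of push_plate and 40 mm above the table.
- dish: Loose clear specimen dish, 54 mm in diameter, 14 mm high, 30 g, with an amber filling, standing in the nest behind four low lips; it rides along with the carriage. Origin at the centre of its underside.
- objective: Loose steel objective, 24 mm in diameter, 46 mm high, standing on the deck left of the carriage. Leave alone. Origin at the centre of its underside.
- vial: Loose amber vial, 22 mm in diameter, 50 mm high, standing on the deck right of the carriage. Leave alone. Origin at the centre of its underside.
- reagent: Loose amber bottle, 60 mm in diameter, 130 mm high, on the table. Leave alone. Origin at the centre of its underside.
- beaker: Loose glass beaker, 70 mm in diameter, 85 mm high, on the table. Leave alone. Origin at the centre of its underside.
- slide_box: Loose blue box of glass slides, 100 x 80 x 35 mm, on the table. Leave alone. Origin at the centre of its underside.
- spare_dish: Loose spare dish, 54 mm in diameter, 14 mm high, on the table. Leave alone. Origin at the centre of its underside.
- cover_glass_box: Loose green box, 50 x 70 x 25 mm, on the table left of the unit. Leave alone. Origin at the centre of its underside.

How it is judged (in metres and radians):
On the way, in this order (a step that is already met when the one before it is completed fails the run):
1. the cam is turned to its low point while the carriage is still back (value of joint cam between -0.25 and 0.25 rad and value of joint carriage below 0.012 m), for 0.2 s.
2. the carriage is pushed fully home (value of joint carriage above 0.057 m), for 0.2 s.
At the end, for the whole second after the job is handed in: The cam is within 0.25 rad (14 degrees) of its low point, the carriage within 3 mm of fully home (travel over 57 of 60 mm), and the dish stands level and at rest within 6 mm of the nest's centre (value of joint cam between -0.25 and 0.25 rad and value of joint carriage above 0.057 m and distance between dish and nest below 0.006 m and angle between dish's own z axis and vertical below 0.1 rad and linear speed of dish below 0.02 m/s); the robot touches nothing.
It fails at once if the carriage is pushed forward (over 12 mm) while the cam is more than 0.35 rad off its low point (value of joint carriage above 0.012 m and (value of joint cam above 0.35 rad or value of joint cam below -0.35 rad)).
It fails at once if the dish is lifted or knocked out of its nest (more than 10 mm off its centre) (distance between dish and nest above 0.01 m).
It fails at once if another thing is lifted, carried or shifted by more than 20 mm (distance of any of objective, vial, reagent, beaker, slide_box, spare_dish, cover_glass_box from where it was at the start of the episode above 0.02 m).
It fails at once if the cam with its crank, or the carriage, is squeezed or forced with over 40 N (contact force between the fingers and cam above 40 N or contact force between the fingers and carriage above 40 N).
It fails at once if the fingers touch the dish with over 2 N (contact force between the fingers and dish above 2 N).
It also fails if it takes over 56 s, if anything falls off the work surface, if the arm or the gripper's body presses on something with over 40 N, if the wrist force passes 120 N, or if a joint passes its speed limit or range.

## Working session

There is one attempt and no reset: what is moved stays moved. The work goes in short steps, Python scripts to look and compute and a tool call to move; the robot and the scene stay as the last step left them, time stands still between calls to the robot, and variables do not carry over. Pictures are saved under pics/ and viewed, at most 10 in all, crops included, and the job is handed in when it is done.

Besides the shell and the picture viewer there is one more tool, called after "Request:" by a JSON object that holds its "api" and its "payload". jog_arm: Moves the arm, as the interface text tells. Its arguments: {"type":"object","properties":{"commands":{"type":"array","items":{"type":"array"}}},"required":["commands"]}

```bash
mkdir -p pics; ls
cat > h.py <<'E'
import numpy as np, cv2
from scipy.spatial.transform import Rotation as R
from workcell import get_obs,get_image,close_job,pinch_z
def rot(o):
    o=np.array(o,float)
    if o.shape==(3,3): return o
    return R.from_rotvec(o).as_matrix() if o.size==3 else R.from_quat(o).as_matrix()
def ray(c,u,v):
    K=np.array(c["intrinsics"]); d=np.linalg.inv(K)@np.array([u,v,1.]); return rot(c["orientation"])@d
def onplane(c,u,v,z):
    d=ray(c,u,v); e=np.array(c["eye"],float); return e+d*(z-e[2])/d[2]
def pts(c):
    v,u=np.mgrid[:400,:640]; K=np.array(c["intrinsics"]); z=c["z_map"]
    p=np.stack([(u-K[0,2])/K[0,0]*z,(v-K[1,2])/K[1,1]*z,z],-1)
    return p@rot(c["orientation"]).T+np.array(c["eye"],float)
E
python3 - <<'E'
from h import *
print(get_obs(),pinch_z)
ims=[]
for n in("top","side"):
    c=get_image(n); cv2.imwrite(f"pics/{n}0.png",c["image"]); print(n,c["eye"],c["orientation"],c["intrinsics"],(c["z_map"]>0).mean())
E
```

```text
pics
{'t': 0.0, 'qpos': array([ 1.17600667e+00,  4.23821562e-01,  1.63070941e+00,  1.11255589e-05,
        1.08859448e+00, -1.90027909e-02]), 'qvel': array([ 0.00019404, -0.00050066,  0.00062068, -0.0023241 , -0.00035562,
        0.0005501 ]), 'joint_torque': array([ 4.94503201e-04, -5.44606805e+01, -2.73666716e+01,  6.42888411e-02,
        2.26614217e-02, -1.03220518e-04]), 'ee_pos': array([229.13430916, 580.87264822, 221.90611172]), 'orientation': array([-5.86764721e-01, -3.08597912e+00,  2.35293174e-03]), 'ft_force': array([0.72365033, 0.44603371, 0.55779592]), 'moment': array([-0.03084784,  0.02224912,  0.03759189]), 'grasp_force': 0.0, 'width': 87.94092935778684} 18.700000000000003
top [ 259.28929074  -21.64199913 1337.22542244] [-2.08865564  2.11849091 -0.22807445] [[491.15544105   0.         323.56019092]
 [  0.         491.15544105 186.90455531]
 [  0.           0.           1.        ]] 0.99596484375
side [  480.86593306 -1359.79099831   915.04672264] [-2.12412481  0.01384982 -0.0225673 ] [[473.72530408   0.         320.10725451]
 [  0.         473.72530408 200.96427216]
 [  0.           0.           1.        ]] 0.99625
```

View pics/top0.png

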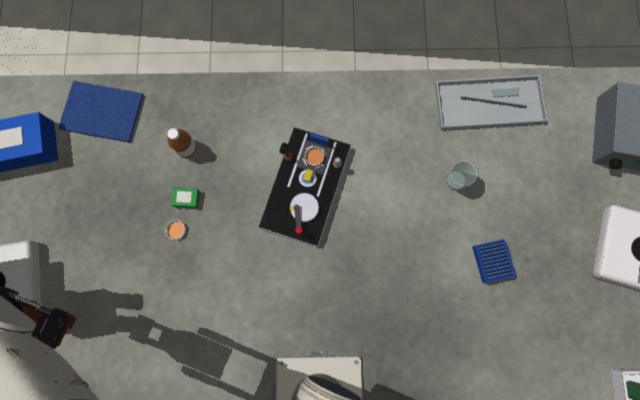

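View pics/side0.png

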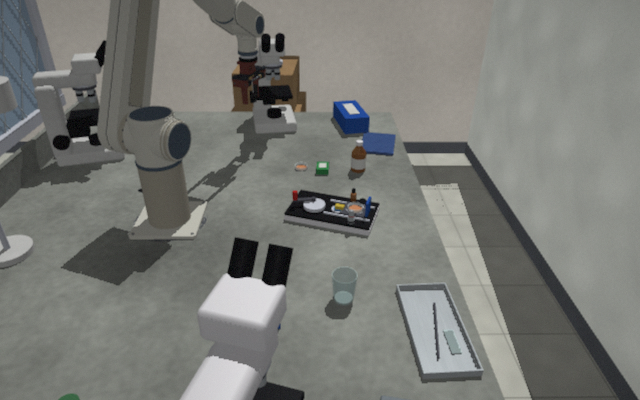

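The top view shows the unit with the blue plate at (319,138), the dish at (315,157), the cam at (304,207) and the red knob at (299,229). Carriage forward points towards the robot. The side view shows the same layout, with nothing close to the unit.

Run:
```python
from h import *
c=get_image("top"); im=c["image"]; P=pts(c)
hsv=cv2.cvtColor(im,cv2.COLOR_BGR2HSV).astype(int); H,S,V=hsv[...,0],hsv[...,1],hsv[...,2]
roi=np.zeros((400,640),bool); roi[120:255,250:360]=1
h=P[...,2]
def rep(n,m,z):
    k,l,st,ce=cv2.connectedComponentsWithStats((m&roi).astype(np.uint8))
    for i in range(1,k):
        if st[i,4]>5: print(n,ce[i].round(1),st[i],onplane(c,*ce[i],z).round(1),"h",np.median(h[l==i]).round(1), 'hmax',h[l==i].max().round(1))
rep("red",((H<6)|(H>174))&(S>150)&(V>70),88)
rep("blue",(H>105)&(H<125)&(S>150),86)
rep("yellow",(H>20)&(H<32)&(S>130),46)
rep("cam",(S<40)&(V>150)&(abs(h-46)<8),46)
rep("orange",(H>5)&(H<18)&(S>90)&(V>150),48)
# deck outline from depth
m=((h>20)&(h<100)&roi).astype(np.uint8)
k,l,st,ce=cv2.connectedComponentsWithStats(m); i=1+st[1:,4].argmax()
m2=((l==i)&(h<34)&(h>24)).astype(np.uint8); q=P[m2>0][:,:2].astype(np.float32)
r=cv2.minAreaRect(q); print("deck",r,cv2.boxPoints(r))
crop=cv2.resize(im[120:255,250:360],None,fx=5.5,fy=4.4*1.0,interpolation=cv2.INTER_CUBIC) if 0 else cv2.resize(im[122:252,250:360],None,fx=4.6,fy=4.6,interpolation=cv2.INTER_CUBIC)
cv2.imwrite("pics/crop1.png",crop)
```

```text
red [298.3 229.9] [295 227   8   7  43] [426.6  47.3  88. ] h 87.9 hmax 94.5
blue [318.8 139. ] [310 134  19  12 129] [670.   -7.9  86. ] h 76.2 hmax 93.6
yellow [307.9 174.5] [304 169   9  12  74] [582.8  23.3  46. ] h 46.2 hmax 52.5
yellow [291.4 208.2] [290 207   4   4  13] [490.9  67.9  46. ] h 48.2 hmax 52.4
cam [305.5 135.5] [305 134   2   4   6] [693.7  29.1  46. ] h 40.1 hmax 43.1
cam [308.3 147.3] [306 146   6   4   9] [659.5  21.5  46. ] h 48.1 hmax 53.0
cam [304.1 161.4] [303 159   3   6   8] [619.8  33.3  46. ] h 44.7 hmax 47.2
cam [329.  160.7] [328 159   3   4   7] [620.6 -34.6  46. ] h 39.3 hmax 41.6
cam [289.2 182.2] [288 180   3   6   8] [561.9  73.7  46. ] h 39.0 hmax 40.8
cam [306.  205.3] [290 193  28  28 469] [498.1  29.   46. ] h 46.7 hmax 53.8
cam [292.8 213. ] [291 211   4   6  16] [477.7  64.1  46. ] h 46.8 hmax 52.2
orange [314.8 156.2] [308 149  15  15 188] [633.4   4.1  48. ] h 44.6 hmax 1337.2
deck ((561.98095703125, 39.47587585449219), (184.79910278320312, 299.3183288574219), 71.3186264038086) [[ 3.9061063e+02 -1.1897278e-01]
 [ 6.7415918e+02 -9.5992142e+01]
 [ 7.3335132e+02  7.9070724e+01]
 [ 4.4980273e+02  1.7494389e+02]]
```

View pics/crop1.png

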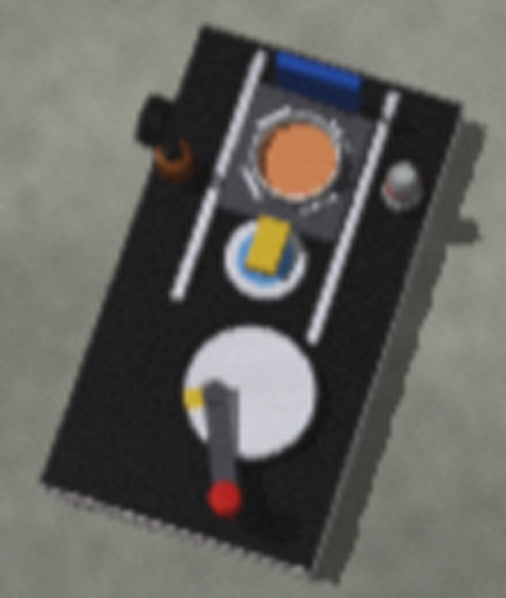

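The crop shows the crank pivot at about (219,390), the knob at (225,497), the low mark on the left at (193,398) and the nose at (268,245). Together with the given geometry these fit a cam angle of about 2.0. I'll plan the approach and the arc next.

```bash
cat >> h.py <<'E'
YF=160.5
def U(a): a=np.radians(a); return np.array([np.cos(a),np.sin(a)])
f=U(YF); dish0=np.array([633.4,4.1]); axis=dish0+150*f
def state():
    o=get_obs(); x=rot(o["orientation"])[:,0]; return np.array(o["ee_pos"]),np.degrees(np.arctan2(x[1],x[0])),o
def plan(wps,g=-1,mm=35,deg=8):
    """wps: (x,y,z,yaw); prints rounded rows (0.01 = 1 mm / .45 deg)"""
    p,yaw,_=state(); p=p.copy(); rows=[]
    for w in wps:
        w=np.array(w,float); n=int(max(1,np.ceil(np.linalg.norm(w[:3]-p)/mm),np.ceil(abs(w[3]-yaw)/deg)))
        p0,y0=p.copy(),yaw
        for k in range(1,n+1):
            t=p0+(w[:3]-p0)*k/n; ty=y0+(w[3]-y0)*k/n
            ax=np.array([[*U(yaw),0],[*U(yaw-90),0],[0,0,-1]])
            s=np.round(ax@(t-p)/100,2)+0.; r=round(-(ty-yaw)/45,2)+0.
            p=p+ax.T@s*100; yaw-=r*45
            rows.append([g,s.tolist(),[0,0,r]])
    for i in range(0,len(rows),10): print(str(rows[i:i+10]).replace(" ",""))
    print("end",p.round(1),round(yaw,1))
def arc(a,off,z):
    """finger pose 'off' mm behind knob standing at world angle a (clockwise push)"""
    t=U(a-90); q=axis+65*U(a)-off*t; return (*q,z,a-90)
E
python3 - <<'E'
from h import *
k=np.array([426.6,47.3]); v=k-axis; a=np.degrees(np.arctan2(v[1],v[0]))%360
print("axis",axis,"r",np.hypot(*v),"ang",a,"cam deg",a-(YF-90))
print(state()[:2])
s=arc(a,38,66); plan([(s[0],s[1],150,s[3]),s])
E
```

```text
axis [492.00377634  54.17102889] r 65.7637057728013 ang 185.99724030214372 cam deg 115.49724030214372
(array([229.18686849, 580.99968489, 222.08124295]), np.float64(158.4702965496533))
[[-1,[-0.22,-0.25,0.04],[0,0,np.float64(0.08)]],[-1,[-0.24,-0.24,0.04],[0,0,np.float64(0.07)]],[-1,[-0.25,-0.23,0.04],[0,0,np.float64(0.08)]],[-1,[-0.26,-0.21,0.04],[0,0,np.float64(0.08)]],[-1,[-0.28,-0.19,0.04],[0,0,np.float64(0.08)]],[-1,[-0.28,-0.18,0.04],[0,0,np.float64(0.07)]],[-1,[-0.3,-0.16,0.04],[0,0,np.float64(0.08)]],[-1,[-0.31,-0.14,0.04],[0,0,np.float64(0.08)]],[-1,[-0.31,-0.12,0.04],[0,0,np.float64(0.07)]],[-1,[-0.32,-0.1,0.04],[0,0,np.float64(0.08)]]]
[[-1,[-0.33,-0.09,0.04],[0,0,np.float64(0.08)]],[-1,[-0.33,-0.06,0.04],[0,0,np.float64(0.08)]],[-1,[-0.33,-0.04,0.04],[0,0,np.float64(0.07)]],[-1,[-0.34,-0.03,0.04],[0,0,np.float64(0.08)]],[-1,[-0.33,0.0,0.04],[0,0,np.float64(0.08)]],[-1,[-0.34,0.02,0.04],[0,0,np.float64(0.07)]],[-1,[-0.34,0.04,0.04],[0,0,np.float64(0.08)]],[-1,[-0.33,0.06,0.04],[0,0,np.float64(0.08)]],[-1,[0.0,0.0,0.28],[0,0,np.float64(0.0)]],[-1,[0.0,0.0,0.28],[0,0,np.float64(0.0)]]]
[[-1,[0.0,0.0,0.28],[0,0,np.float64(0.0)]]]
end [431.8   9.4  66.1] 95.9
```

Request:
{"api": "jog_arm", "payload": {"commands": [[-1, [-0.22, -0.25, 0.04], [0, 0, 0.08]], [-1, [-0.24, -0.24, 0.04], [0, 0, 0.07]], [-1, [-0.25, -0.23, 0.04], [0, 0, 0.08]], [-1, [-0.26, -0.21, 0.04], [0, 0, 0.08]], [-1, [-0.28, -0.19, 0.04], [0, 0, 0.08]], [-1, [-0.28, -0.18, 0.04], [0, 0, 0.07]], [-1, [-0.3, -0.16, 0.04], [0, 0, 0.08]], [-1, [-0.31, -0.14, 0.04], [0, 0, 0.08]], [-1, [-0.31, -0.12, 0.04], [0, 0, 0.07]], [-1, [-0.32, -0.1, 0.04], [0, 0, 0.08]]]}}

```text
t: 1.15
ee_pos: [342.1, 263.0, 182.5]
orientation: [-1.482, -2.77, 0.0]
ft_force: [1.0, 0.1, -0.1]
width: 11.3
grasp_force: 0.0
```

Request:
{"api": "jog_arm", "payload": {"commands": [[-1, [-0.33, -0.09, 0.04], [0, 0, 0.08]], [-1, [-0.33, -0.06, 0.04], [0, 0, 0.08]], [-1, [-0.33, -0.04, 0.04], [0, 0, 0.07]], [-1, [-0.34, -0.03, 0.04], [0, 0, 0.08]], [-1, [-0.33, 0.0, 0.04], [0, 0, 0.08]], [-1, [-0.34, 0.02, 0.04], [0, 0, 0.07]], [-1, [-0.34, 0.04, 0.04], [0, 0, 0.08]], [-1, [-0.33, 0.06, 0.04], [0, 0, 0.08]], [-1, [0, 0, 0], [0, 0, 0]], [-1, [0, 0, 0], [0, 0, 0]]]}}

```text
t: 2.15
ee_pos: [431.7, 9.3, 150.4]
orientation: [-2.105, -2.331, 0.001]
ft_force: [-0.1, 0.7, -0.1]
width: 0.1
grasp_force: 0.0
```

```bash
sed -i 's/r=round(-(ty-yaw)\/45,2)+0./r=float(round(-(ty-yaw)\/45,2)+0.)/' h.py
python3 - <<'E'
from h import *
s=arc(186,38,66); plan([s]); p,y,o=state(); print(p,y,o["width"],o["t"])
c=get_image("side"); cv2.imwrite("pics/s1.png",cv2.resize(c["image"][120:260,220:420],None,fx=4,fy=4))
E
```

```text
[[-1,[0.0,0.0,0.28],[0,0,0.0]],[-1,[0.0,0.0,0.28],[0,0,0.0]],[-1,[0.0,0.0,0.28],[0,0,0.0]]]
end [431.7   9.3  66.4] 95.8
[431.7498866    9.27620135 150.4477998 ] 95.8298148036513 0.13876873920859978 2.15
```

View pics/s1.png

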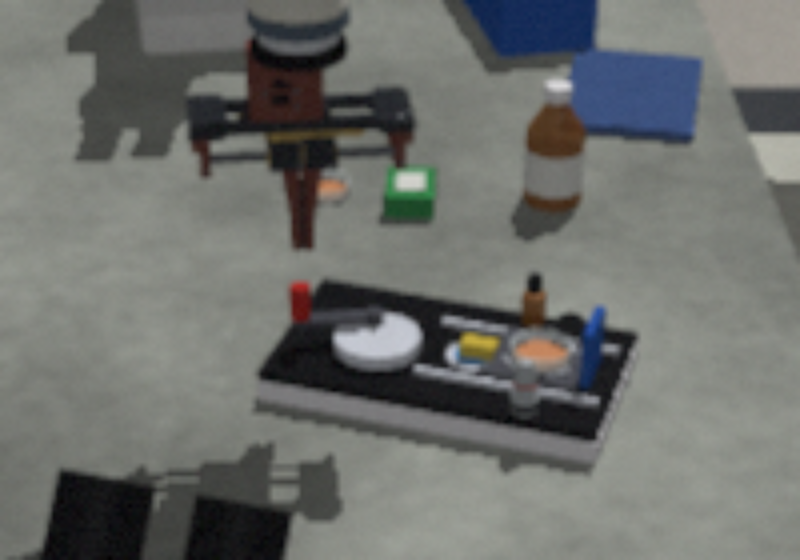

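The closed fingers sit in front of the knob (crop 300,300) with nothing in the way. I'll descend and plan the arc.

Request:
{"api": "jog_arm", "payload": {"commands": [[-1, [0, 0, 0.28], [0, 0, 0]], [-1, [0, 0, 0.28], [0, 0, 0]], [-1, [0, 0, 0.28], [0, 0, 0]], [-1, [0, 0, 0], [0, 0, 0]]]}}

```text
t: 2.6
ee_pos: [429.3, 10.8, 64.5]
orientation: [-2.098, -2.332, 0.006]
ft_force: [-0.1, -0.2, 0.5]
width: 0.1
grasp_force: 0.0
```

Run:
```python
from h import *
p,y,o=state(); print(p,y)
plan([arc(186,30,66),arc(184,20,66)]+[arc(a,19,66) for a in np.arange(179,69,-5)],mm=8)
```

```text
[429.3356856   10.84591127  64.45330564] 96.04683808843103
[[-1,[0.07,0.02,-0.02],[0,0,0.0]],[-1,[0.06,0.0,0.0],[0,0,0.02]],[-1,[0.06,-0.01,0.0],[0,0,0.03]],[-1,[0.07,-0.01,0.0],[0,0,0.11]],[-1,[0.05,-0.02,0.0],[0,0,0.11]],[-1,[0.06,-0.01,0.0],[0,0,0.11]],[-1,[0.06,-0.02,0.0],[0,0,0.11]],[-1,[0.06,-0.01,0.0],[0,0,0.11]],[-1,[0.05,-0.01,0.0],[0,0,0.11]],[-1,[0.06,-0.02,0.0],[0,0,0.11]]]
[[-1,[0.06,-0.01,0.0],[0,0,0.11]],[-1,[0.05,-0.01,0.0],[0,0,0.12]],[-1,[0.06,-0.02,0.0],[0,0,0.11]],[-1,[0.06,-0.01,0.0],[0,0,0.11]],[-1,[0.06,-0.02,0.0],[0,0,0.11]],[-1,[0.05,-0.01,0.0],[0,0,0.11]],[-1,[0.06,-0.02,0.0],[0,0,0.11]],[-1,[0.06,-0.01,0.0],[0,0,0.11]],[-1,[0.06,-0.01,0.0],[0,0,0.11]],[-1,[0.05,-0.02,0.0],[0,0,0.11]]]
[[-1,[0.06,-0.01,0.0],[0,0,0.12]],[-1,[0.06,-0.02,0.0],[0,0,0.11]],[-1,[0.06,-0.01,0.0],[0,0,0.11]],[-1,[0.05,-0.01,0.0],[0,0,0.11]],[-1,[0.06,-0.02,0.0],[0,0,0.11]]]
end [491.7 122.1  66.5] -16.0
```

Request:
{"api": "jog_arm", "payload": {"commands": [[-1, [0.07, 0.0, 0.0], [0, 0, 0]], [-1, [0.07, 0.0, 0.0], [0, 0, 0.02]], [-1, [0.06, -0.01, 0.0], [0, 0, 0.03]], [-1, [0.06, -0.01, 0.0], [0, 0, 0.11]], [-1, [0.05, -0.02, 0.0], [0, 0, 0.11]], [-1, [0.06, -0.01, 0.0], [0, 0, 0.11]], [-1, [0.06, -0.02, 0.0], [0, 0, 0.11]], [-1, [0.06, -0.01, 0.0], [0, 0, 0.11]]]}}

```text
t: 3.4
ee_pos: [425.5, 59.6, 68.3]
orientation: [2.591, 1.774, 0.002]
ft_force: [-1.2, -4.1, -1.3]
width: 0.5
grasp_force: 2.0
```

```bash
cat >> h.py <<'E'
def knob():
    c=get_image("top"); hsv=cv2.cvtColor(c["image"],cv2.COLOR_BGR2HSV).astype(int); H,S,V=hsv[...,0],hsv[...,1],hsv[...,2]
    m=((H<5)|(H>175))&(S>150)&(V>70); m[:, :255]=0; m[:,345:]=0; m[:130]=0; m[250:]=0
    k,l,st,ce=cv2.connectedComponentsWithStats(m.astype(np.uint8))
    for i in range(1,k):
        if st[i,4]>8:
            q=onplane(c,*ce[i],88)[:2]; v=q-axis; print("red",ce[i].round(1),st[i,4],q.round(1),"r",np.hypot(*v).round(1),"ang",(np.degrees(np.arctan2(v[1],v[0]))%360).round(1))
    return c
E
python3 - <<'E'
from h import *
p,y,o=state(); print(p,y,o["ft_force"],o["qpos"][5])
c=knob(); cv2.imwrite("pics/c2.png",cv2.resize(c["image"][122:252,250:360],None,fx=4.6,fy=4.6,interpolation=cv2.INTER_CUBIC))
E
```

```text
[425.49009121  59.62014917  68.30662077] 68.78856338645686 [-1.20612232 -4.11942465 -1.25292703] 0.48286009513998973
```

View pics/c2.png

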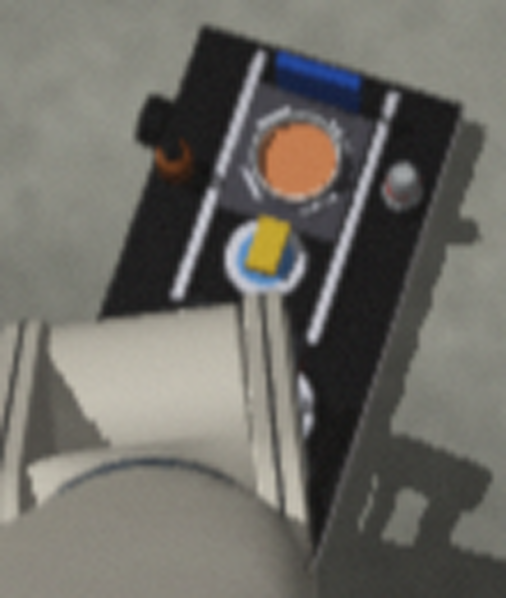

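The arm hides the knob from the top camera. The force is about 4 N, as expected, so the crank is turning. I'll continue the arc.

Run:
```python
from h import *
plan([arc(a,19,66) for a in np.arange(154,69,-5)],mm=8)
```

```text
[[-1,[0.05,-0.02,0.02],[0,0,0.1]],[-1,[0.06,-0.02,0.0],[0,0,0.11]],[-1,[0.05,-0.01,0.0],[0,0,0.11]],[-1,[0.06,-0.02,0.0],[0,0,0.11]],[-1,[0.06,-0.01,0.0],[0,0,0.12]],[-1,[0.06,-0.01,0.0],[0,0,0.11]],[-1,[0.05,-0.02,0.0],[0,0,0.11]],[-1,[0.06,-0.01,0.0],[0,0,0.11]],[-1,[0.06,-0.02,0.0],[0,0,0.11]],[-1,[0.06,-0.01,0.0],[0,0,0.11]]]
[[-1,[0.05,-0.01,0.0],[0,0,0.11]],[-1,[0.06,-0.02,0.0],[0,0,0.11]],[-1,[0.06,-0.01,0.0],[0,0,0.11]],[-1,[0.05,-0.02,0.0],[0,0,0.12]],[-1,[0.06,-0.01,0.0],[0,0,0.11]],[-1,[0.06,-0.01,0.0],[0,0,0.11]],[-1,[0.06,-0.02,0.0],[0,0,0.11]]]
end [492.  121.9  66.3] -16.0
```

Request:
{"api": "jog_arm", "payload": {"commands": [[-1, [0.05, -0.02, 0.01], [0, 0, 0.1]], [-1, [0.06, -0.02, 0.0], [0, 0, 0.11]], [-1, [0.05, -0.01, 0.0], [0, 0, 0.11]], [-1, [0.06, -0.02, 0.0], [0, 0, 0.11]], [-1, [0.06, -0.01, 0.0], [0, 0, 0.12]], [-1, [0.06, -0.01, 0.0], [0, 0, 0.11]], [-1, [0.05, -0.02, 0.0], [0, 0, 0.11]], [-1, [0.06, -0.01, 0.0], [0, 0, 0.11]]]}}

```text
t: 4.25
ee_pos: [442.5, 101.0, 67.0]
orientation: [3.04, 0.794, -0.001]
ft_force: [-4.5, -1.7, 3.2]
width: 0.4
grasp_force: 2.3
```

Run:
```python
from h import *
p,y,o=state(); print(p,y,o["ft_force"],o["qpos"][5])
plan([arc(a,19,66) for a in np.arange(115,74,-5)],mm=8)
c=get_image("side"); hsv=cv2.cvtColor(c["image"],cv2.COLOR_BGR2HSV).astype(int); H,S,V=hsv[...,0],hsv[...,1],hsv[...,2]
m=((H<5)|(H>175))&(S>170)&(V>90); m[:170]=0; m[230:]=0;m[:,:270]=0;m[:,380:]=0
k,l,st,ce=cv2.connectedComponentsWithStats(m.astype(np.uint8))
for i in range(1,k):
    if st[i,4]>5: q=onplane(c,*ce[i],72)[:2]; v=q-axis; print(ce[i],st[i],q,np.hypot(*v),np.degrees(np.arctan2(v[1],v[0])))
cv2.imwrite("pics/s2.png",cv2.resize(c["image"][150:250,260:400],None,fx=5,fy=5))
```

```text
[442.48392515 100.99067014  66.99591877] 29.267996601732918 [-4.50369659 -1.68589596  3.21765848] 1.2582872211011036
[[-1,[0.06,-0.01,0.01],[0,0,0.09]],[-1,[0.06,-0.02,0.0],[0,0,0.12]],[-1,[0.06,-0.01,0.0],[0,0,0.11]],[-1,[0.05,-0.01,0.0],[0,0,0.11]],[-1,[0.06,-0.02,0.0],[0,0,0.11]],[-1,[0.06,-0.01,0.0],[0,0,0.11]],[-1,[0.06,-0.02,0.0],[0,0,0.11]],[-1,[0.05,-0.01,0.0],[0,0,0.11]],[-1,[0.06,-0.01,0.0],[0,0,0.11]]]
end [490.3 121.4  66. ] -14.8
[304.29411765 185.05882353] [303 182   3   8  17] [461.21881689 113.09623826] 66.4822835656685 117.58442292433257
```

View pics/s2.png

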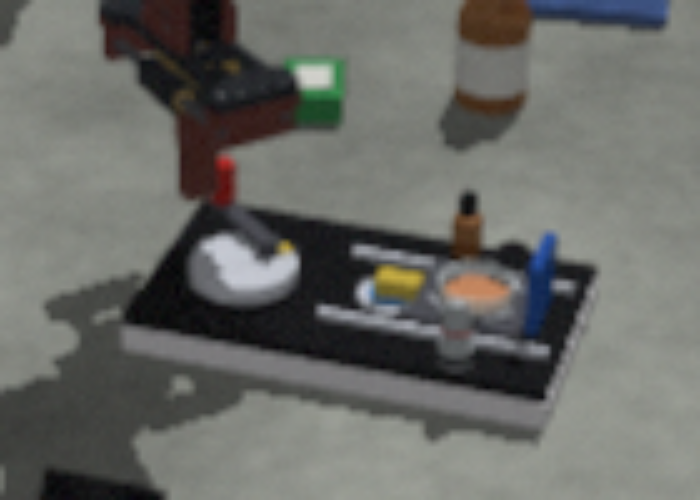

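The knob is at crop (225,180), about 117° in world, and follows the finger. The low mark at (287,247) is coming round to the nose.

Request:
{"api": "jog_arm", "payload": {"commands": [[-1, [0.06, -0.01, 0.01], [0, 0, 0.09]], [-1, [0.06, -0.02, 0.0], [0, 0, 0.12]], [-1, [0.06, -0.01, 0.0], [0, 0, 0.11]], [-1, [0.05, -0.01, 0.0], [0, 0, 0.11]], [-1, [0.06, -0.02, 0.0], [0, 0, 0.11]], [-1, [0.06, -0.01, 0.0], [0, 0, 0.11]], [-1, [0.06, -0.02, 0.0], [0, 0, 0.11]], [-1, [0.05, -0.01, 0.0], [0, 0, 0.11]], [-1, [0.06, -0.01, 0.0], [0, 0, 0.11]]]}}

```text
t: 5.2
ee_pos: [490.4, 121.9, 65.7]
orientation: [-3.115, 0.404, 0.001]
ft_force: [-4.9, 4.0, 0.8]
width: 0.6
grasp_force: 2.4
```

```bash
cat >> h.py <<'E'
def sideknob():
    c=get_image("side"); hsv=cv2.cvtColor(c["image"],cv2.COLOR_BGR2HSV).astype(int); H,S,V=hsv[...,0],hsv[...,1],hsv[...,2]
    m=((H<5)|(H>175))&(S>170)&(V>90); m[:165]=0; m[230:]=0;m[:,:270]=0;m[:,380:]=0
    k,l,st,ce=cv2.connectedComponentsWithStats(m.astype(np.uint8))
    for i in range(1,k):
        if st[i,4]>5: q=onplane(c,*ce[i],72)[:2]; v=q-axis; print(ce[i],st[i],q,np.hypot(*v),np.degrees(np.arctan2(v[1],v[0])))
    return c
E
python3 - <<'E'
from h import *
p,y,o=state(); print(p,y,o["ft_force"],o["qpos"][5])
sideknob(); knob()
plan([arc(70.5,19,66)],mm=8)
E
```

```text
[490.36277408 121.85704881  65.73111431] -14.783218527805287 [-4.92064849  3.9893784   0.75492138] 2.047143891582986
[318.04347826 184.65217391] [317 181   3   8  23] [510.47483878 116.01254324] 64.54109579093038 73.36996342672077
[[-1,[0.04,-0.01,0.0],[0,0,0.11]]]
end [495.5 121.6  65.7] -19.6
```

Request:
{"api": "jog_arm", "payload": {"commands": [[-1, [0.04, 0.0, 0.0], [0, 0, 0.11]], [-1, [0, 0, 0], [0, 0, 0]], [-1, [0, 0, 0], [0, 0, 0]], [-1, [-0.15, 0, 0], [0, 0, 0]], [-1, [-0.25, 0, 0], [0, 0, 0]], [-1, [0, 0, -0.3], [0, 0, 0]], [-1, [0, 0, -0.4], [0, 0, 0]], [-1, [0, 0, -0.3], [0, 0, 0]], [-1, [0, 0, 0], [0, 0, 0]]]}}

```text
t: 6.2
ee_pos: [459.0, 134.2, 168.4]
orientation: [-3.093, 0.534, -0.011]
ft_force: [0.4, -0.0, -0.3]
width: 0.5
grasp_force: 0.0
```

Run:
```python
from h import *
p,y,o=state(); print(p,y,o["ft_force"],o["qpos"])
sideknob(); c=knob()
# behind plate: rear face at dish -48 f; finger 10 half + gap 30
s=dish0-f*(48+10+28); print(s)
plan([(450,260,190,y),(640,200,190,y)] if 0 else [(p[0],p[1],170,y),(s[0],s[1],170,-19.5),(s[0],s[1],62,-19.5)])
```

```text
[459.0260607  134.16967672 168.36750866] -19.604200066087532 [ 0.38938502 -0.01837192 -0.25706014] [ 2.59711421e-01  2.85172796e-01  1.99533457e+00 -4.64882254e-04
  8.53485496e-01  2.17295688e+00]
[319.4        185.03333333] [318 181   4   9  30] [515.291793  113.2604914] 63.512961678251436 68.48987891150618
[714.46716823 -24.60738989]
[[-1,[0.02,-0.01,-0.05],[0,0,0.0]],[-1,[0.33,0.07,0.0],[0,0,0.0]],[-1,[0.32,0.07,0.0],[0,0,0.0]],[-1,[0.33,0.07,0.0],[0,0,0.0]],[-1,[0.33,0.07,0.0],[0,0,0.0]],[-1,[0.32,0.07,0.0],[0,0,0.0]],[-1,[0.33,0.07,0.0],[0,0,0.0]],[-1,[0.32,0.07,0.0],[0,0,0.0]],[-1,[0.33,0.07,0.0],[0,0,0.0]],[-1,[0.33,0.07,0.0],[0,0,0.0]]]
[[-1,[0.0,0.0,0.27],[0,0,0.0]],[-1,[0.0,0.0,0.27],[0,0,0.0]],[-1,[0.0,0.0,0.27],[0,0,0.0]],[-1,[0.0,0.0,0.27],[0,0,0.0]]]
end [714.8 -24.4  62.1] -19.6
```

Request:
{"api": "jog_arm", "payload": {"commands": [[-1, [0.33, 0.07, 0.0], [0, 0, 0]], [-1, [0.32, 0.07, 0.0], [0, 0, 0]], [-1, [0.33, 0.07, 0.0], [0, 0, 0]], [-1, [0.33, 0.07, 0.0], [0, 0, 0]], [-1, [0.32, 0.07, 0.0], [0, 0, 0]], [-1, [0.33, 0.07, 0.0], [0, 0, 0]], [-1, [0.33, 0.07, 0.0], [0, 0, 0]], [-1, [0.33, 0.07, 0.0], [0, 0, 0]], [-1, [0.33, 0.07, 0.0], [0, 0, 0]], [-1, [0, 0, 0], [0, 0, 0]]]}}

```text
t: 7.3
ee_pos: [715.3, -27.6, 162.0]
orientation: [3.094, -0.54, -0.001]
ft_force: [0.8, 0.2, -0.7]
width: 0.4
grasp_force: 0.0
```

Run:
```python
from h import *
p,y,o=state(); print(p,y)
sideknob(); c=knob()
s=dish0-f*(48+10+28); print(s); plan([(s[0],s[1],62,-19.5)])
cv2.imwrite("pics/c3.png",cv2.resize(c["image"][122:252,250:360],None,fx=4.6,fy=4.6,interpolation=cv2.INTER_CUBIC))
```

```text
[715.3254866  -27.64032493 162.00142438] -19.80429129608877
[319.2962963  185.07407407] [318 181   4   9  27] [514.9151654  112.96708418] 63.10236023971911 68.71035028956868
[714.46716823 -24.60738989]
[[-1,[0.01,-0.01,0.33],[0,0,0.0]],[-1,[0.0,0.0,0.34],[0,0,0.0]],[-1,[0.01,-0.01,0.33],[0,0,-0.01]]]
end [714.9 -24.4  62. ] -19.3
```

View pics/c3.png

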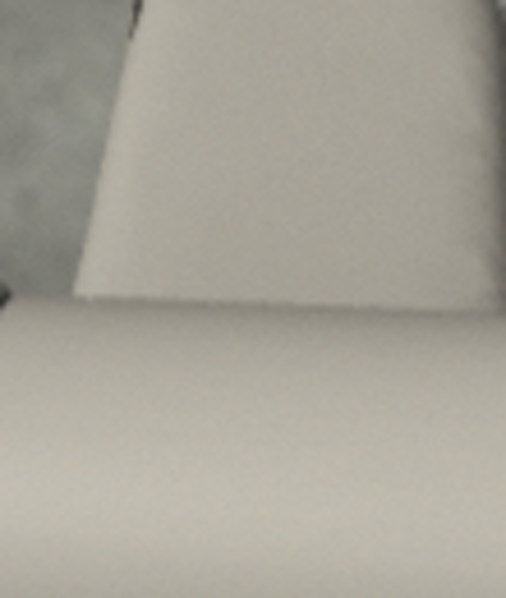

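The arm covers the top view. The side view puts the knob at about 69°, so the cam is about 2° off low. I'll descend behind the plate.

Request:
{"api": "jog_arm", "payload": {"commands": [[-1, [0, 0, 0.3], [0, 0, 0]], [-1, [0, 0, 0.3], [0, 0, 0]], [-1, [0, 0, 0.3], [0, 0, 0]], [-1, [0, 0, 0.1], [0, 0, 0]], [-1, [0, 0, 0], [0, 0, 0]], [-1, [0, 0, 0], [0, 0, 0]]]}}

```text
t: 8.0
ee_pos: [713.9, -25.0, 65.6]
orientation: [-3.095, 0.537, -0.001]
ft_force: [0.1, -0.4, 1.4]
width: 0.3
grasp_force: 0.0
```

Run:
```python
from h import *
p,y,o=state(); print(p,y,o["ft_force"], (p[:2]-dish0)@f, (p[:2]-dish0)@U(YF+90))
c=sideknob(); cv2.imwrite("pics/s3.png",cv2.resize(c["image"][150:250,260:400],None,fx=5,fy=5))
```

```text
[713.89493019 -25.02253256  65.58892457] -19.697597249983023 [ 0.08092759 -0.42810449  1.38537634] -85.59916214219592 0.5823476844326585
[319.2962963  185.18518519] [318 181   4   9  27] [514.90113846 112.16696033] 62.35236367482187 68.45540750558368
```

View pics/s3.png

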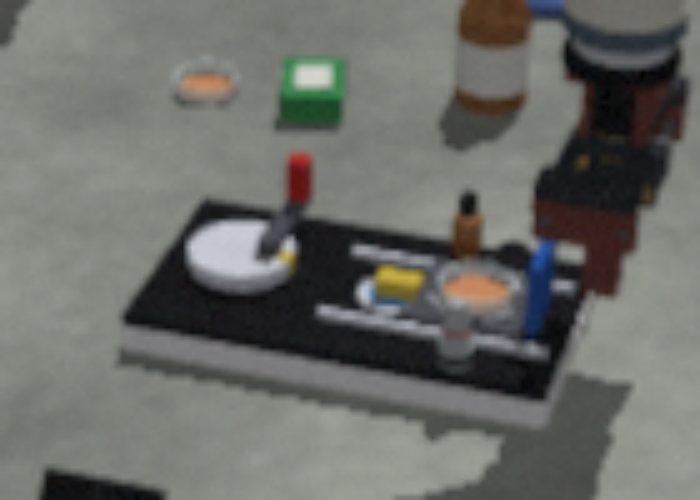

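The low mark at (288,260) faces the nose at (400,280), and the fingers at (603,265) are behind the blue plate. I'll push now.

Request:
{"api": "jog_arm", "payload": {"commands": [[-1, [-0.1, 0, 0], [0, 0, 0]], [-1, [-0.08, 0, 0], [0, 0, 0]], [-1, [-0.06, 0, 0], [0, 0, 0]], [-1, [-0.05, 0, 0], [0, 0, 0]], [-1, [-0.05, 0, 0], [0, 0, 0]], [-1, [-0.05, 0, 0], [0, 0, 0]], [-1, [-0.05, 0, 0], [0, 0, 0]], [-1, [-0.05, 0, 0], [0, 0, 0]]]}}

```text
t: 8.85
ee_pos: [667.5, -8.8, 64.9]
orientation: [-3.095, 0.538, -0.001]
ft_force: [2.0, -2.2, 2.0]
width: 0.5
grasp_force: 1.2
```

Request:
{"api": "jog_arm", "payload": {"commands": [[-1, [-0.05, 0, 0], [0, 0, 0]], [-1, [-0.05, 0, 0], [0, 0, 0]], [-1, [-0.05, 0, 0], [0, 0, 0]], [-1, [-0.05, 0, 0], [0, 0, 0]], [-1, [-0.04, 0, 0], [0, 0, 0]], [-1, [-0.04, 0, 0], [0, 0, 0]], [-1, [-0.03, 0, 0], [0, 0, 0]], [-1, [0, 0, 0], [0, 0, 0]]]}}

```text
t: 9.65
ee_pos: [637.6, 1.9, 64.5]
orientation: [-3.095, 0.538, 0.002]
ft_force: [-0.2, 0.1, -0.1]
width: 0.5
grasp_force: 0.0
```

Run:
```python
from h import *
p,y,o=state(); print(p,y,o["ft_force"], (p[:2]-dish0)@f, (p[:2]-dish0)@U(YF+90))
sideknob()
```

```text
[637.5638594    1.8778084   64.45942981] -19.739702415378254 [-0.15081283  0.07146799 -0.12098802] -4.666809435670016 0.7048051766060761
[319.46428571 185.03571429] [318 181   4   9  28] [515.52176945 113.24325182] 63.58162881233974 68.2913756216728
```

Request:
{"api": "jog_arm", "payload": {"commands": [[-1, [-0.02, 0, 0], [0, 0, 0]], [-1, [-0.02, 0, 0], [0, 0, 0]]]}}

```text
t: 9.9
ee_pos: [634.7, 2.9, 64.5]
orientation: [-3.095, 0.538, -0.0]
ft_force: [1.4, -1.8, -1.5]
width: 0.7
grasp_force: 1.1
```

Request:
{"api": "jog_arm", "payload": {"commands": [[-1, [-0.02, 0, 0], [0, 0, 0]]]}}

```text
t: 10.0
ee_pos: [632.7, 3.6, 64.5]
orientation: [-3.095, 0.538, -0.0]
ft_force: [1.7, -0.0, -1.5]
width: 0.6
grasp_force: 1.5
```

Request:
{"api": "jog_arm", "payload": {"commands": [[-1, [-0.01, 0, 0], [0, 0, 0]]]}}

```text
t: 10.1
ee_pos: [632.6, 3.7, 64.7]
orientation: [3.095, -0.538, 0.003]
ft_force: [6.0, -4.4, -6.1]
width: 0.6
grasp_force: 3.7
```

Request:
{"api": "jog_arm", "payload": {"commands": [[-1, [-0.01, 0, 0], [0, 0, 0]]]}}

```text
t: 10.2
ee_pos: [632.5, 3.8, 64.7]
orientation: [3.095, -0.538, 0.006]
ft_force: [9.4, -4.9, -8.0]
width: 0.5
grasp_force: 5.1
```

The force is rising with no motion, so the carriage is at its stop. I'll retreat, rise and look.

Request:
{"api": "jog_arm", "payload": {"commands": [[-1, [-0.01, 0, 0], [0, 0, 0]], [-1, [0, 0, 0], [0, 0, 0]], [-1, [0.1, 0, 0], [0, 0, 0]], [-1, [0.25, 0, 0], [0, 0, 0]], [-1, [0, 0, -0.3], [0, 0, 0]], [-1, [0, 0, -0.4], [0, 0, 0]], [-1, [0, -0.4, -0.2], [0, 0, 0]], [-1, [0, -0.4, 0], [0, 0, 0]], [-1, [0, -0.4, 0], [0, 0, 0]], [-1, [0, -0.4, 0], [0, 0, 0]]]}}

```text
t: 11.2
ee_pos: [716.9, 144.9, 155.1]
orientation: [-3.095, 0.539, 0.002]
ft_force: [-0.2, 0.6, 0.4]
width: 0.5
grasp_force: 0.0
```

Request:
{"api": "jog_arm", "payload": {"commands": [[-1, [0, -0.4, 0], [0, 0, 0]], [-1, [0, -0.4, 0], [0, 0, 0]], [-1, [0, -0.4, 0], [0, 0, 0]], [-1, [0, -0.4, 0], [0, 0, 0]], [-1, [0, 0, 0], [0, 0, 0]], [-1, [0, 0, 0], [0, 0, 0]]]}}

```text
t: 11.8
ee_pos: [770.0, 294.7, 153.7]
orientation: [3.095, -0.536, -0.003]
ft_force: [-0.8, -0.5, 0.5]
width: 0.9
grasp_force: 0.0
```

Run:
```python
from h import *
p,y,o=state(); print(p,y)
c=knob(); im=c["image"]; hsv=cv2.cvtColor(im,cv2.COLOR_BGR2HSV).astype(int); H,S,V=hsv[...,0],hsv[...,1],hsv[...,2]
m=(H>5)&(H<18)&(S>90)&(V>150); m[:130]=0;m[250:]=0;m[:,292:][:,60:]=0;m[:,:292]=0
k,l,st,ce=cv2.connectedComponentsWithStats(m.astype(np.uint8)); i=1+st[1:,4].argmax(); q=onplane(c,*ce[i],48)[:2]
print("dish",ce[i],st[i],q,"travel",(q-dish0)@f,(q-dish0)@U(YF+90))
cv2.imwrite("pics/c4.png",cv2.resize(im[122:252,250:360],None,fx=4.6,fy=4.6,interpolation=cv2.INTER_CUBIC))
```

```text
[770.04856186 294.74151833 153.7491686 ] -19.639592958080517
red [272.2 197.2] 48 [512.8 114.7] r 64.0 ang 71.0
dish [309.02515723 175.78616352] [302 169  14  16 159] [578.6333505  20.129297 ] travel 56.97600543536063 3.1716028374326566
```

View pics/c4.png

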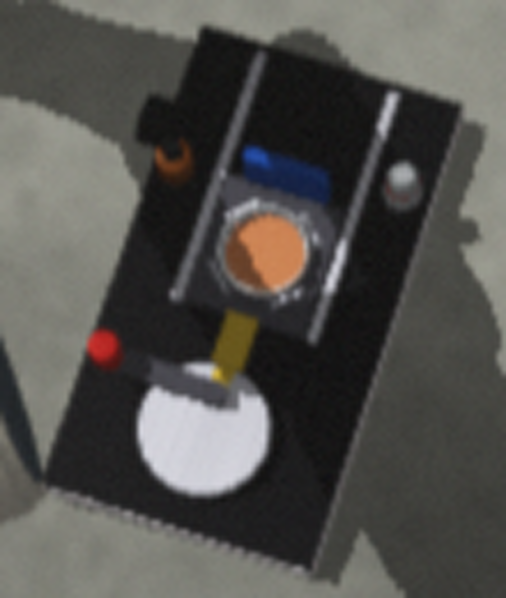

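The nose at (235,350) meets the low mark of the cam and the knob is at 71° in world, so the cam is about 0. The arm's shadow falls on the dish and plate and biases the travel reading. I'll clear the arm towards its start pose and measure again.

Run:
```python
from h import *
p,y,o=state()
plan([(p[0],p[1],215,y),(560,450,215,y),(300,520,215,y)],mm=45)
```

```text
[[-1,[0.0,0.0,-0.31],[0,0,0.0]],[-1,[0.0,0.0,-0.3],[0,0,0.0]],[-1,[-0.42,-0.13,0.0],[0,0,0.0]],[-1,[-0.42,-0.12,0.0],[0,0,0.0]],[-1,[-0.41,-0.13,0.0],[0,0,0.0]],[-1,[-0.42,-0.13,0.0],[0,0,0.0]],[-1,[-0.42,-0.13,0.0],[0,0,0.0]],[-1,[-0.42,-0.12,0.0],[0,0,0.0]],[-1,[-0.45,0.04,0.0],[0,0,0.0]],[-1,[-0.44,0.03,0.0],[0,0,0.0]]]
[[-1,[-0.45,0.04,0.0],[0,0,0.0]],[-1,[-0.45,0.03,0.0],[0,0,0.0]],[-1,[-0.44,0.04,0.0],[0,0,0.0]],[-1,[-0.45,0.03,0.0],[0,0,0.0]]]
end [300.1 520.3 214.9] -19.7
```

Run:
```python
from h import *
p,y,o=state()
plan([(p[0],p[1],215,y+8),(560,450,215,40),(300,520,215,70)],mm=42)
```

```text
[[-1,[0.0,0.0,-0.31],[0,0,-0.09]],[-1,[0.0,0.0,-0.3],[0,0,-0.09]],[-1,[-0.34,-0.16,0.0],[0,0,-0.16]],[-1,[-0.32,-0.2,0.0],[0,0,-0.17]],[-1,[-0.28,-0.24,0.0],[0,0,-0.16]],[-1,[-0.26,-0.27,0.0],[0,0,-0.17]],[-1,[-0.21,-0.31,0.0],[0,0,-0.16]],[-1,[-0.18,-0.33,0.0],[0,0,-0.16]],[-1,[-0.13,-0.35,0.0],[0,0,-0.17]],[-1,[-0.22,-0.32,0.0],[0,0,-0.09]]]
[[-1,[-0.2,-0.33,0.0],[0,0,-0.1]],[-1,[-0.17,-0.34,0.0],[0,0,-0.09]],[-1,[-0.14,-0.36,0.0],[0,0,-0.1]],[-1,[-0.12,-0.36,0.0],[0,0,-0.09]],[-1,[-0.09,-0.38,0.0],[0,0,-0.1]],[-1,[-0.06,-0.38,0.0],[0,0,-0.09]]]
end [299.9 520.5 214.9] 69.8
```

Request:
{"api": "jog_arm", "payload": {"commands": [[-1, [0, 0, -0.31], [0, 0, -0.09]], [-1, [0, 0, -0.3], [0, 0, -0.09]], [-1, [-0.34, -0.16, 0], [0, 0, -0.16]], [-1, [-0.32, -0.2, 0], [0, 0, -0.17]], [-1, [-0.28, -0.24, 0], [0, 0, -0.16]], [-1, [-0.26, -0.27, 0], [0, 0, -0.17]], [-1, [-0.21, -0.31, 0], [0, 0, -0.16]], [-1, [-0.18, -0.33, 0], [0, 0, -0.16]], [-1, [-0.13, -0.35, 0], [0, 0, -0.17]], [-1, [-0.22, -0.32, 0], [0, 0, -0.09]]]}}

```text
t: 12.85
ee_pos: [523.0, 460.7, 215.9]
orientation: [-2.909, -1.186, -0.0]
ft_force: [0.5, 0.3, -0.2]
width: 0.4
grasp_force: 0.0
```

Request:
{"api": "jog_arm", "payload": {"commands": [[-1, [-0.2, -0.33, 0], [0, 0, -0.1]], [-1, [-0.17, -0.34, 0], [0, 0, -0.09]], [-1, [-0.14, -0.36, 0], [0, 0, -0.1]], [-1, [-0.12, -0.36, 0], [0, 0, -0.09]], [-1, [-0.09, -0.38, 0], [0, 0, -0.1]], [-1, [-0.06, -0.38, 0], [0, 0, -0.09]], [-1, [0, 0, 0], [0, 0, 0]], [-1, [0, 0, 0], [0, 0, 0]]]}}

```text
t: 13.65
ee_pos: [300.8, 520.1, 216.0]
orientation: [2.576, 1.797, 0.0]
ft_force: [-0.7, 0.5, 1.0]
width: 0.1
grasp_force: 0.0
```

Run:
```python
from h import *
c=get_image("top"); cv2.imwrite("pics/top9.png",c["image"])
def meas(im):
    hsv=cv2.cvtColor(im,cv2.COLOR_BGR2HSV).astype(int); H,S,V=hsv[...,0],hsv[...,1],hsv[...,2]
    out=[]
    for m,z in(((H>5)&(H<18)&(S>90)&(V>150),46),((H>105)&(H<125)&(S>150),75)):
        m=m.copy(); m[:130]=0;m[250:]=0;m[:,350:]=0;m[:,296:][:,:0]=0;m[:,:296]=0
        k,l,st,ce=cv2.connectedComponentsWithStats(m.astype(np.uint8)); i=1+st[1:,4].argmax(); out.append(onplane(c,*ce[i],z)[:2]); print(ce[i],st[i])
    return out
A=meas(cv2.imread("pics/top0.png")); B=meas(c["image"])
for a,b in zip(A,B): print("travel",(b-a),np.hypot(*(b-a)))
knob(); print(state()[2]["t"])
```

```text
[314.76595745 156.19680851] [308 149  15  15 188]
[318.78461538 138.89230769] [310 133  19  12 130]
[307.54368932 176.60679612] [300 169  16  16 206]
[311.60162602 158.91869919] [303 154  19  11 123]
travel [-57.11221878  20.10663223] 60.548180763109464
travel [-55.66126258  19.80241322] 59.07886018714473
red [272.2 197.2] 48 [512.8 114.7] r 64.0 ang 71.0
13.75
```

Under matched lighting the travel is 59 to 60.5 mm. The cam is near 0, the dish is in its nest and the hand is clear.

```bash
python3 -c "
from h import *
print(close_job())"
```

```text
the job is handed in; nothing more can be done
None
```

The job is handed in, though `close_job` returned no verdict: the cam was turned to within about 1° of its low point, then the carriage was pushed home (59 to 60.5 mm of its 60 mm travel), with the dish in its nest and the hand clear.

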